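# Present the bearing balls

### The job

I am refilling the opened bearing in the catch pan and need its three loose balls within reach: with the ball tray still standing on the bench, swing its carry handle up until it snaps in upright, then lift the tray by that handle. Carry it to the pan so gently that no ball leaves its pocket, and disturb nothing else on the bench. Finish holding the tray still and level over the rubber pad, about a hand's breadth above the pan's rim and touching nothing; do not put it down or let go.

Things in the scene. Friction and masses are not known exactly. Their poses are not given: they have to be found in the camera images.
- tray: loose ball tray, about 0.85 kg with handle and balls: drilled aluminium plate with a lip, 114 x 138 mm, lip top 20 mm high. Origin: centre of its underside; z up, y along the handle's pivot line. End ears at y = +-67 mm rise to 65 mm and carry the pivot pins (out to y = +-82 mm) at x = 0, 48 mm above the underside. The folded handle lies towards the tray's -x side
- bail (a joint): angle of the tray's carry handle (bail), rad: 0 level towards the tray's -x side, 1.571 upright at its stop. Stays where left (hinge friction 0.04 N m) up to about 1.15; from there a spring plunger on the left ear adds about 0.07 N m of resistance up to 1.39, then snaps it to the stop and keeps it there: seated is 1.52 or more. Pushing on past the stop tips the tray
- grip (a point): centre of the handle's round black grip, a tube 18 mm thick, 117 mm long, along the tray's y axis. At handle angle a it is 100 mm * cos a from the pivot line towards the tray's -x and 100 mm * sin a above it; upright, 148 mm above the tray's underside. Its frame turns with the handle: y along the grip, at 1.571 its -x points up
- ball0_center (a point): centre of loose steel bearing ball 0, 22 mm in diameter, 44 g; it sits in a drilled 11 mm hole (pocket 0) of the tray and rolls out if the tray tips by about 30 degrees
- pocket0 (a point): where ball 0's centre lies when it sits in its pocket, fixed to the tray, 25.5 mm above the tray's underside
- ball1_center (a point): centre of loose steel bearing ball 1, 22 mm in diameter, 44 g; it sits in a drilled 11 mm hole (pocket 1) of the tray and rolls out if the tray tips by about 30 degrees
- pocket1 (a point): where ball 1's centre lies when it sits in its pocket, fixed to the tray, 25.5 mm above the tray's underside
- ball2_center (a point): centre of loose steel bearing ball 2, 22 mm in diameter, 44 g; it sits in a drilled 11 mm hole (pocket 2) of the tray and rolls out if the tray tips by about 30 degrees
- pocket2 (a point): where ball 2's centre lies when it sits in its pocket, fixed to the tray, 25.5 mm above the tray's underside
- pan: aluminium catch pan fixed to the bench, 162 x 276 mm over its rolled rim, rim 33 mm above the bench; origin: centre of its underside, y axis along its length. In one half lies the opened bearing, in the other the rubber pad; which is which changes
- pad_top (a point): centre of the top of the ribbed black rubber pad, 112 x 112 x 6 mm, that lies on the pan's floor in one half of it (top about 10 mm above the bench)
- bearing: opened thrust bearing lying in the other half of the pan, fixed: steel washer 103 mm in diameter with a brass cage and five of its eight balls, 27 mm high; origin: centre of its underside, 3 mm above the bench
- chuck_key_1: bystander: drill chuck key, 69 x 88 x 20 mm, lying on the bench; origin: centre of its underside
- clamp: bystander: small blue C-clamp lying flat, 124 x 142 x 20 mm; origin: centre of its underside
- tray_centre (a point): centre of the tray's plate, on its top face, 16 mm above the tray's underside; same axes as the tray
Not all that is in view belongs to the job. Leave any green or red look-alike of the bearing alone.

How it is judged:
On the way, in this order (a step that is already met when the one before it is completed fails the run):
1. the handle is snapped in upright while the tray still stands on the bench (value of joint bail above 1.52 rad and height (world z) of tray below 0.006 m and angle between tray's own z axis and vertical below 0.08 rad), for 0.2 s.
2. the tray hangs from the gripped handle, clear of the bench (height (world z) of tray above 0.045 m and value of joint bail above 1.5 rad and contact force between the fingers and tray above 2 N), for 0.2 s.
At the end, for the whole second after the job is handed in: The gripper holds the tray by its upright, snapped-in handle: tray centre within 40 mm of the pad's in plan, underside 70 to 190 mm above the bench, tilt under 0.10 rad, still, touching neither pan, pad nor bearing, all three balls within 6 mm of their seats (value of joint bail above 1.5 rad and angle between tray's own z axis and vertical below 0.1 rad and horizontal distance between tray_centre and pad_top below 0.04 m and height (world z) of tray between 0.07 and 0.19 m and linear speed of tray below 0.02 m/s and angular speed of tray below 0.1 rad/s and contact force between the fingers and tray above 2 N and contact force between tray and pan below 0.3 N and contact force between tray and pad below 0.3 N and contact force between tray and bearing below 0.3 N and distance between ball0_center and pocket0 below 0.006 m and distance between ball1_center and pocket1 below 0.006 m and distance between ball2_center and pocket2 below 0.006 m); the arm keeps its last pose, push and grip.
It fails at once if a ball leaves its pocket (distance between ball0_center and pocket0 above 0.012 m or distance between ball1_center and pocket1 above 0.012 m or distance between ball2_center and pocket2 above 0.012 m).
It fails at once if another thing on the bench is shifted by more than 20 mm (distance of any of chuck_key_1, clamp from where it was at the start of the episode above 0.02 m).
It also fails if it takes over 58 s, if anything falls off the work surface, if the arm or the gripper's body presses on something with over 40 N, if the wrist force passes 120 N, or if a joint passes its speed limit or range.

### The arm

A 6-joint arm with a two-finger parallel gripper is mounted at the origin on a cart in front of the work surface, level with it; the furniture and walls round the work are solid. World frame = base frame: x ahead of the robot, y to its left, z up, the work surface at z = 0. Lengths are in m, angles in rad, forces in N, time in s.
With the tool pointing down it reaches from about 0.35 to 1 m from the base axis. Payload 7.1 kg.
Tool frame: the origin (TCP) lies between the finger pads; the fingertips stand 22 mm ahead of it and the grasp point (between the pads) lies 3 mm ahead of it; z points along the fingers, y is the line along which they close (so a half turn about z gives the same grasp; the last joint's range is limited). The gripper opens to 85 mm and grips with 20 to 120 N. Pads are 22 mm wide; open, the fingers measure 114 mm over their backs; the gripper's body (76 mm by 85 mm) begins 54 mm behind the grasp point. The pads swing forward as they close: fully open they stand 13 mm farther back than shut.
Start: joints at [-1.328, 0.423, 1.63, -0, 1.089, -0.019], TCP at [0.162, -0.604, 0.253] pointing down, gripper open.
Joint ranges: [-3, 3], [-0.9, 2.11], [0.09, 2.58], [-1.31, 4.45], [0.11, 2.69], [-2.54, 2.54]. Speed limits (rad/s): [2.39, 2.39, 3.01, 3.14, 3.14, 3.14].

### API

Orientations are given as a rotation vector (axis times angle).
In Python, from rig import manip gives the robot as it stands. The module is installed in compiled form; this text tells all that it offers. Calls block until the motion is done:
- manip.move_to(position, orientation): joint-space move of the TCP to a pose.
- manip.servo_line(position, orientation=None, rate=0.15): straight line of the TCP; orientation=None keeps the orientation; rate is the mean speed in m/s.
- manip.set_joints(angles): joint-space move.
- manip.command_gripper(opening, f_grip=None): finger opening in m; f_grip is the grip in N (None keeps the last); returns when the fingers have stopped.
- manip.hold(seconds).
- manip.solve_ik(position, orientation): joint angles nearest the present ones, or None.
- manip.camera(name): name is "side" or "top"; returns a dict with "image" (420x560x3 uint8, red, green, blue), "fx", "fy", "cx", "cy" (pixels), "cam_to_world" (4x4, takes a point from camera to world coordinates). Camera axes: x right, y down, z forward; pixel columns grow to the right and rows downward; lengths in m; the calibration is good to about 2 mm. A picture is of the moment at which its call begins. There is no depth.
A pose or a line that the arm cannot do raises manip.IKError and nothing moves.
- manip.sign_off(): hands the job in; it is judged then, once.
Readings, each from a call of its own:
- manip.get_time(): time.
- manip.get_joint_positions(): joint angles.
- manip.get_joint_vel(): joint speeds.
- manip.get_tau(): joint torques, N m.
- manip.get_position(): TCP position.
- manip.get_ee_rot(): TCP orientation.
- manip.get_contact_force(): force on the tool from outside, world axes, zero at the start.
- manip.get_torque(): the same for the moment, N m.
- manip.get_width(): finger opening in m.
- manip.get_grip_force(): force on a finger pad.
Only numpy, scipy, OpenCV 4.12 (cv2) and the standard library are available. Lean on these libraries where they do the work, as an engineer would, in place of code of your own. Each camera call takes 0.05 s, during which the arm holds its last target. There are 200 camera calls.

## Working session

There is one attempt and no reset: what is moved stays moved. The work goes in short steps, each a Python script; the robot and the scene stay as the last script left them, time stands still between calls to the robot, and variables do not carry over. Pictures are saved under pics/ and viewed, at most 10 in all, crops included, and the job is handed in when it is done.

```bash
mkdir -p pics
cat > h.py <<'E'
import numpy as np, cv2
from rig import manip
def shot(n,f=None):
    c=manip.camera(n)
    if f: cv2.imwrite('pics/'+f,cv2.cvtColor(c['image'],cv2.COLOR_RGB2BGR))
    return c
def ray(c,u,v):
    T=np.array(c['cam_to_world']); d=T[:3,:3]@np.array([(u-c['cx'])/c['fx'],(v-c['cy'])/c['fy'],1]); return T[:3,3],d
def onz(c,u,v,z):
    o,d=ray(c,u,v); return o+d*(z-o[2])/d[2]
def proj(c,p):
    T=np.linalg.inv(np.array(c['cam_to_world'])); q=T[:3,:3]@np.array(p)+T[:3,3]
    return np.array([c['cx']+c['fx']*q[0]/q[2],c['cy']+c['fy']*q[1]/q[2]])
E
python3 - <<'E'
from h import *
for n in ('top','side'):
    c=shot(n,n+'0.png'); print(n,c['fx'],np.round(c['cam_to_world'],3).tolist())
print(manip.get_position(),manip.get_ee_rot(),manip.get_time())
E
```

```text
top 505.43867483979255 [[0.015, -0.991, 0.132, 0.417], [-1.0, -0.013, 0.013, -0.093], [-0.011, -0.132, -0.991, 1.315], [0.0, 0.0, 0.0, 1.0]]
side 467.94531517790494 [[0.998, -0.029, 0.053, 0.494], [-0.059, -0.636, 0.769, -0.979], [0.011, -0.771, -0.637, 0.774], [0.0, 0.0, 0.0, 1.0]]
[ 0.1616749  -0.603229    0.25260681] [-3.11330327e+00 -4.09905190e-01  2.53495235e-04] 0.1
```

View pics/top0.png

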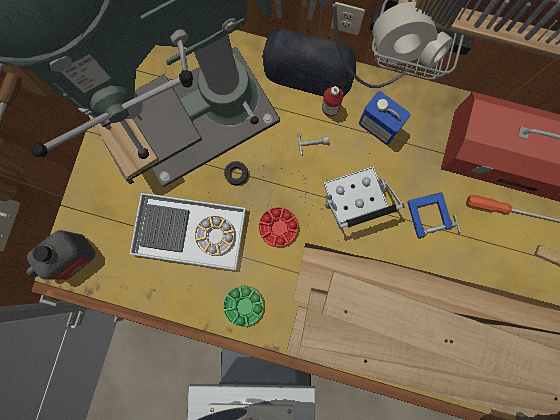

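View pics/side0.png

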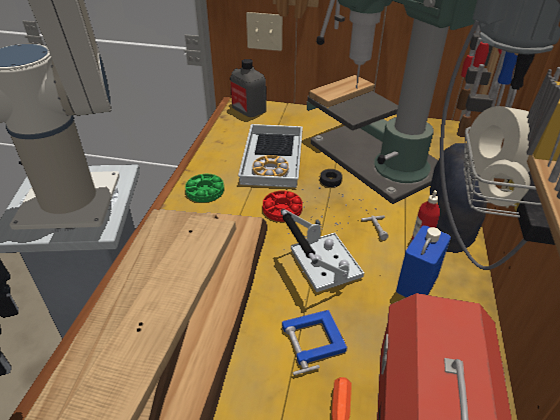

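The candidates for the tray and its parts are:
- **Tray:** the only tray with balls is at top (360,197) and side (325,262). Its black grip is at top (380,215) and side (298,235).
- **Pad:** the black ribbed pad is at top (163,228) and side (273,145), inside the pan.
- **Bearing:** the brass one is in the pan at top (215,236). The red (279,227) and green (244,306) ones are look-alikes, to be left alone.
- **Other things nearby:** the black ring is at (236,173), the chuck key at (314,142) and the blue clamp at (432,214).

I'll check the tray in a close crop.

Run:
```python
import cv2,numpy as np
a=cv2.imread('pics/top0.png')[150:245,310:420]; b=cv2.imread('pics/side0.png')[200:300,270:375]
A=cv2.resize(a,(395*110//95//1,395),interpolation=cv2.INTER_CUBIC); B=cv2.resize(b,(340,324),interpolation=cv2.INTER_CUBIC)
o=np.zeros((400,800,3),np.uint8); o[:395,:A.shape[1]]=A; o[:324,460:800]=B; print(A.shape)
cv2.imwrite('pics/crop.png',o)
```

```text
(395, 457, 3)
```

View pics/crop.png

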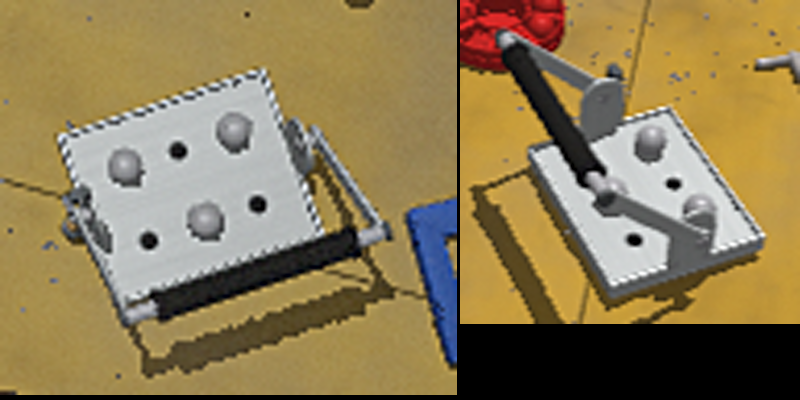

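```bash
cat > est.py <<'E'
from h import *
def tri(c1,p1,c2,p2):
    o1,d1=ray(c1,*p1);o2,d2=ray(c2,*p2);d1/=np.linalg.norm(d1);d2/=np.linalg.norm(d2)
    s=np.linalg.lstsq(np.c_[d1,-d2],o2-o1,rcond=None)[0]; a=o1+d1*s[0];b=o2+d2*s[1]; return (a+b)/2,np.linalg.norm(a-b)
E
python3 - <<'E'
from est import *
t=shot('top');s=shot('side')
tc=lambda x,y:(309.5+(x+.5)/4.157,149.5+(y+.5)/4.157)
sc=lambda x,y:(269.5+(x-460+.5)/3.238,199.5+(y+.5)/3.238)
g=[tri(t,tc(160,303),s,sc(510,45)),tri(t,tc(360,240),s,sc(592,180))]
for a,e in g: print('grip',a.round(4),round(e,4))
gc=(g[0][0]+g[1][0])/2; d=g[0][0]-g[1][0]; print('len',np.linalg.norm(d),'dir',np.arctan2(d[1],d[0]),'c',gc)
P=[onz(t,*tc(*p),.0255) for p in ((126,167),(234,131),(206,220))]+[onz(t,*tc(*p),.016) for p in((178,151),(258,204),(149,240))]
P=np.array(P);print(P.round(4)); C=P.mean(0);print('tray c',C)
r=P[0]-P[1];print('row dir',np.arctan2(r[1],r[0]))
for p in((60,137),(265,70),(325,238),(125,308)):print('lip',onz(t,*tc(*p),.02).round(4))
for n,p in dict(padTL=(143,206),padTR=(189,206),padBR=(187,251),padBL=(138,249)).items(): print(n,onz(t,*p,.01).round(4))
for p in((140,193),(246,207),(238,271),(131,256)):print('pan',onz(t,*p,.033).round(4))
for p in((303,246),(560,300),(430,196),(330,86)):print('board/clamp',onz(t,*p,.02).round(4))
# black-mask side pad, bench items
for n,c,p in(('knob top',t,(143,153)),):print(onz(c,*p,.3))
for z in (0,.02,.04,.06): print('boardedge side',z,onz(s,265,222,z).round(3), 'top',onz(t,303,246,z).round(3))
print(manip.get_time())
E
```

```text
grip [ 0.55   -0.228   0.1249] 0.0037
grip [ 0.5908 -0.344   0.1156] 0.0002
len 0.12331330994910442 dir 1.909368341760778 c [ 0.57039887 -0.286004    0.12028404]
[[ 0.6479 -0.2183  0.0255]
 [ 0.6715 -0.2855  0.0255]
 [ 0.6152 -0.2678  0.0255]
 [ 0.6602 -0.2518  0.016 ]
 [ 0.6272 -0.3016  0.016 ]
 [ 0.6036 -0.2336  0.016 ]]
tray c [ 0.63760408 -0.25974858  0.02075   ]
row dir 1.9090844230962285
lip [ 0.6674 -0.1775  0.02  ]
lip [ 0.7119 -0.306   0.02  ]
lip [ 0.6057 -0.3423  0.02  ]
lip [ 0.5603 -0.2182  0.02  ]
padTL [0.6009 0.2951 0.01  ]
padTR [0.6025 0.1744 0.01  ]
padBR [0.485  0.1749 0.01  ]
padBL [0.4883 0.3022 0.01  ]
pan [0.6314 0.2978 0.033 ]
pan [0.5986 0.0231 0.033 ]
pan [0.4353 0.0392 0.033 ]
pan [0.4691 0.3121 0.033 ]
board/clamp [ 0.5016 -0.1244  0.02  ]
board/clamp [ 0.3752 -0.771   0.02  ]
board/clamp [ 0.6356 -0.4516  0.02  ]
board/clamp [ 0.9299 -0.1922  0.02  ]
[0.67063485 0.21461544 0.3       ]
boardedge side 0 [ 0.507 -0.113 -0.   ] top [ 0.503 -0.125  0.   ]
boardedge side 0.02 [ 0.507 -0.136  0.02 ] top [ 0.502 -0.124  0.02 ]
boardedge side 0.04 [ 0.506 -0.158  0.04 ] top [ 0.5   -0.124  0.04 ]
boardedge side 0.06 [ 0.506 -0.181  0.06 ] top [ 0.499 -0.123  0.06 ]
0.2
```

```bash
cat >> est.py <<'E'
from scipy.spatial.transform import Rotation as R
TC=np.array([.637,-.260]); PSI=1.909; X=np.array([np.sin(PSI),-np.cos(PSI)])
PAD=np.array([.543,.236])
def ori(sgn=1,psi=PSI):
    y=np.array([np.sin(psi),-np.cos(psi),0])*sgn; z=np.array([0,0,-1.]); return R.from_matrix(np.c_[np.cross(y,z),y,z]).as_rotvec()
def grip(a,lift=0):  # TCP for grasp point at the grip centre, handle angle a
    p=TC-X*.1*np.cos(a); return np.array([*p,.048+.1*np.sin(a)+.003+lift])
E
python3 - <<'E'
from est import *
t=shot('top');s=shot('side')
for k in (1,-1):
    for p in (grip(.785,.08),grip(1.571),np.array([*PAD,.27])):
        q=manip.solve_ik(p,ori(k)); print(k,p.round(3),None if q is None else np.round(q,2))
for k in((143,153),(186,75),(38,150)):
    print(k,[(round(z,1),onz(t,*k,z).round(2)[:2].tolist(),proj(s,onz(t,*k,z)).round().tolist()) for z in np.arange(.1,.9,.1)])
E
```

```text
1 [ 0.57  -0.283  0.202] [-0.48  0.5   1.64 -0.    1.   -0.82]
1 [ 0.637 -0.26   0.151] [-0.4   0.63  1.54 -0.    0.97 -0.74]
1 [0.543 0.236 0.27 ] [ 0.39  0.36  1.69 -0.    1.09  0.05]
-1 [ 0.57  -0.283  0.202] [-0.48  0.5   1.64 -0.    1.    2.32]
-1 [ 0.637 -0.26   0.151] [-0.4   0.63  1.54 -0.    0.97  2.4 ]
-1 [0.543 0.236 0.27 ] None
(143, 153) [(np.float64(0.1), [0.72, 0.28], [332.0, 109.0]), (np.float64(0.2), [0.7, 0.24], [328.0, 82.0]), (np.float64(0.3), [0.67, 0.21], [322.0, 52.0]), (np.float64(0.4), [0.65, 0.18], [316.0, 16.0]), (np.float64(0.5), [0.62, 0.15], [309.0, -25.0]), (np.float64(0.6), [0.6, 0.12], [301.0, -73.0]), (np.float64(0.7), [0.57, 0.09], [291.0, -132.0]), (np.float64(0.8), [0.55, 0.06], [278.0, -203.0])]
(186, 75) [(np.float64(0.1), [0.92, 0.18], [407.0, 124.0]), (np.float64(0.2), [0.88, 0.15], [401.0, 96.0]), (np.float64(0.3), [0.84, 0.13], [393.0, 63.0]), (np.float64(0.4), [0.8, 0.11], [385.0, 26.0]), (np.float64(0.5), [0.76, 0.09], [375.0, -17.0]), (np.float64(0.6), [0.72, 0.07], [363.0, -68.0]), (np.float64(0.7), [0.67, 0.04], [350.0, -129.0]), (np.float64(0.8), [0.63, 0.02], [333.0, -203.0])]
(38, 150) [(np.float64(0.1), [0.72, 0.54], [323.0, 72.0]), (np.float64(0.2), [0.7, 0.49], [319.0, 49.0]), (np.float64(0.3), [0.67, 0.43], [315.0, 23.0]), (np.float64(0.4), [0.65, 0.38], [309.0, -7.0]), (np.float64(0.5), [0.62, 0.33], [303.0, -43.0]), (np.float64(0.6), [0.6, 0.28], [296.0, -85.0]), (np.float64(0.7), [0.57, 0.23], [287.0, -137.0]), (np.float64(0.8), [0.55, 0.17], [276.0, -201.0])]
```

Run:
```python
from est import *
manip.command_gripper(.034,40)
manip.move_to(grip(.785,.09),ori()); 
print(manip.get_time(),manip.get_position(),manip.get_contact_force(),manip.get_width())
manip.servo_line(grip(.785,.03),rate=.1)
shot('top','t1.png');shot('side','s1.png')
a=cv2.imread('pics/t1.png')[130:250,300:430]; b=cv2.imread('pics/s1.png')[150:300,250:400]
o=np.hstack([cv2.resize(a,(416,384)),cv2.resize(b,(384,384))]); cv2.imwrite('pics/c1.png',o)
print(manip.get_time(),manip.get_contact_force())
```

```text
2.7333 [ 0.56983858 -0.28443059  0.21178331] [-0.40483719  1.31239842 -1.11710695] 0.03406451614420492
3.5833 [-0.64134838  0.83024215 -0.20048259]
```

View pics/c1.png

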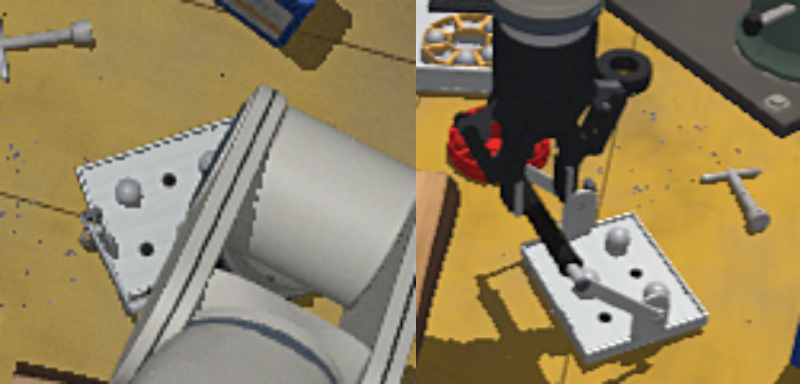

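The crop shows the open fingers straddling the black grip, still about 30 mm above it (side crop 525–580, 200). The balls and tray are undisturbed. Next I'll descend and swing the handle.

Run:
```python
from est import *
manip.servo_line(grip(.785),rate=.06)
print(manip.get_time(),manip.get_contact_force().round(2))
for a in np.linspace(.785,1.571,9)[1:]:
    manip.servo_line(grip(a),rate=.05); print(round(a,2),manip.get_contact_force().round(2),manip.get_torque().round(2))
manip.hold(.3); print(manip.get_contact_force().round(2),manip.get_time(),manip.get_width())
shot('side','s2.png')
b=cv2.imread('pics/s2.png')[150:300,250:400]; cv2.imwrite('pics/c2.png',cv2.resize(b,(600,600),interpolation=cv2.INTER_CUBIC))
```

```text
4.2333 [-0.01  0.9  -0.67]
0.88 [-0.76  0.52 -0.49] [-0.04  0.02  0.04]
0.98 [-0.39  0.31  0.71] [-0.07  0.13 -0.04]
1.08 [-0.21 -0.18 -0.77] [-0.05 -0.   -0.05]
1.18 [0.52 0.36 0.39] [-0.    0.    0.03]
1.28 [-0.03  0.26 -0.58] [0.02 0.   0.03]
1.37 [ 0.07  0.1  -0.43] [-0.02  0.02 -0.01]
1.47 [ 0.27 -0.66  0.41] [ 0.03  0.05 -0.03]
1.57 [-0.76  0.09 -0.25] [-0.04 -0.02  0.  ]
[ 0.32 -0.02 -0.39] 7.3333 0.0340087471086594
```

View pics/c2.png

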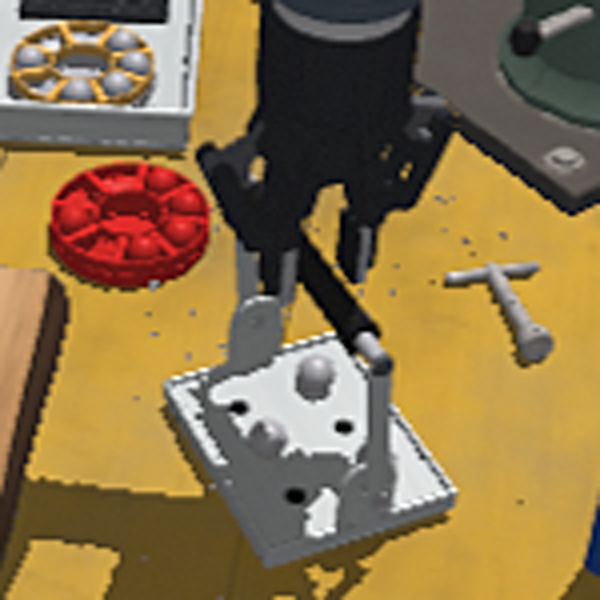

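The handle looks upright: its near end is at crop (370,345) and the near arm is vertical. I'll check this numerically by projecting the near grip end at several handle angles.

Run:
```python
from est import *
s=shot('side'); Y=np.array([np.cos(PSI),np.sin(PSI)])
for a in (1.3,1.4,1.5,1.571):
    g=grip(a);g[2]-=.003; g[:2]-=Y*.0585; p=proj(s,g); print(a,((p-[250,150]+.5)*4).round())
print('tip of silver',[((proj(s,np.array([*(TC-Y*.07),.148]))-[250,150]+.5)*4).round()])
print('near pivot',[((proj(s,np.array([*(TC-Y*.075),.048]))-[250,150]+.5)*4).round()])
```

```text
1.3 [325. 349.]
1.4 [343. 341.]
1.5 [361. 334.]
1.571 [374. 330.]
tip of silver [array([385., 345.])]
near pivot [array([372., 491.])]
```

Run:
```python
from est import *
s=shot('side','s3.png'); Y=np.array([np.cos(PSI),np.sin(PSI)])
im=cv2.imread('pics/s3.png')[195:300,280:370]; k=5; o=cv2.resize(im,None,fx=k,fy=k,interpolation=cv2.INTER_CUBIC)
def dot(p,c):
    q=(proj(s,p)-[280,195]+.5)*k; cv2.circle(o,tuple(int(v) for v in q.round()),3,c,-1)
for sx in(1,-1):
    for sy in(1,-1): dot([*(TC+X*.057*sx+Y*.069*sy),.02],(0,0,255))
for a,c in((1.4,(255,0,255)),(1.5,(0,255,255)),(1.571,(0,255,0))):
    g=grip(a);g[2]-=.003; g[:2]-=Y*.0585; dot(g,c)
for y in(.082,-.082): dot([*(TC+Y*y),.048],(255,0,0))
cv2.imwrite('pics/c3.png',o)
```

```text
(no output)
```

View pics/c3.png

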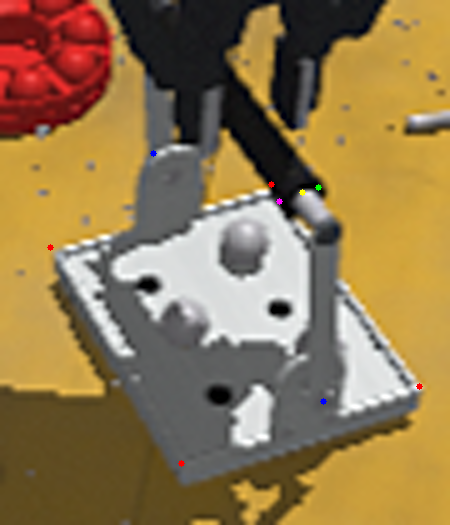

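The tray corners match the prediction to within about 1 mm in tray x and −3.5 mm in tray y. The grip end at crop (307,199) reads about 1.51 rad. I'll nudge the handle 6 mm further to be sure it is seated, which still stays short of over-pushing the stop, and then close part way.

Run:
```python
from est import *
Y=np.array([np.cos(PSI),np.sin(PSI)]); P=grip(1.571); P[:2]-=.002*Y
for d in(.003,.006):
    manip.servo_line(P+np.r_[X*d,0],rate=.03); print(d,manip.get_contact_force().round(2))
manip.hold(.3)
a=cv2.imread('pics/s3.png'); s=shot('side','s4.png'); b=cv2.imread('pics/s4.png')
manip.servo_line(P+np.r_[X*.0005,0],rate=.03)
manip.command_gripper(.023,30); print(manip.get_width(),manip.get_contact_force().round(2),manip.get_time())
manip.hold(.3)
s=shot('side','s5.png'); c=cv2.imread('pics/s5.png')
o=np.hstack([cv2.resize(i[195:300,300:360],None,fx=4.4,fy=4.4,interpolation=cv2.INTER_CUBIC) for i in(a,b,c)]); cv2.imwrite('pics/c5.png',o); print(o.shape)
```

```text
0.003 [ 0.22 -0.51  0.48]
0.006 [ 0.22 -0.4   1.48]
0.02307205599910092 [ 0.16 -0.03 -0.37] 8.95
(462, 792, 3)
```

View pics/c5.png

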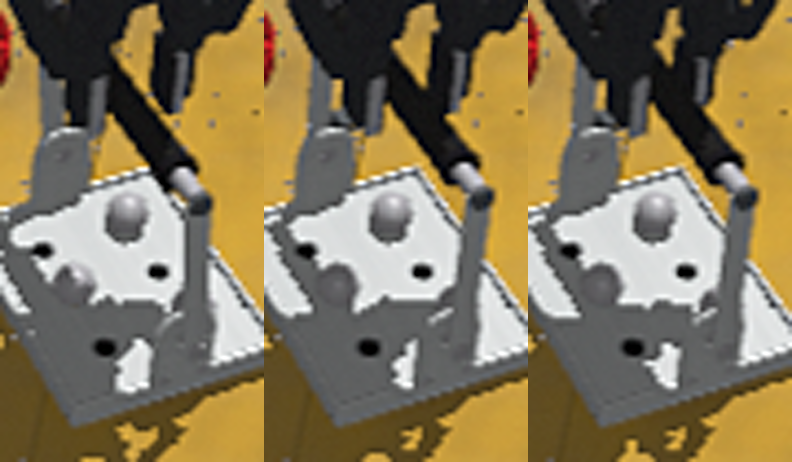

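The nudge moved the grip end from (200,198) to (217,197) within its panel, and it stayed there after I backed off, so the handle is now seated. The tray and balls did not move. I'll grip and lift a little.

Run:
```python
from est import *
Y=np.array([np.cos(PSI),np.sin(PSI)]); P=grip(1.571); P[:2]+=X*.002-.002*Y
manip.servo_line(P,rate=.03); manip.hold(.2)
manip.command_gripper(.0,70); print(manip.get_width(),manip.get_grip_force(),manip.get_contact_force().round(2),manip.get_torque().round(2))
manip.hold(.3)
z=P.copy(); z[2]+=.02; manip.servo_line(z,rate=.03); print(manip.get_contact_force().round(2),manip.get_torque().round(2))
z[2]+=.045; manip.servo_line(z,rate=.04); manip.hold(.4); print(manip.get_contact_force().round(2),manip.get_torque().round(2),manip.get_width(),manip.get_time())
shot('side','s6.png'); shot('top','t6.png')
b=cv2.imread('pics/s6.png')[130:310,240:420]; cv2.imwrite('pics/c6.png',cv2.resize(b,(590,590),interpolation=cv2.INTER_CUBIC))
```

```text
0.0156560438194414 68.16060304641724 [-0.31  0.17  1.98] [0.03 0.06 0.01]
[-0.   -0.53 -6.65] [-0.    0.04 -0.  ]
[ 0.2   0.99 -7.6 ] [-0.01  0.05  0.01] 0.01605744259558098 12.7667
```

View pics/c6.png

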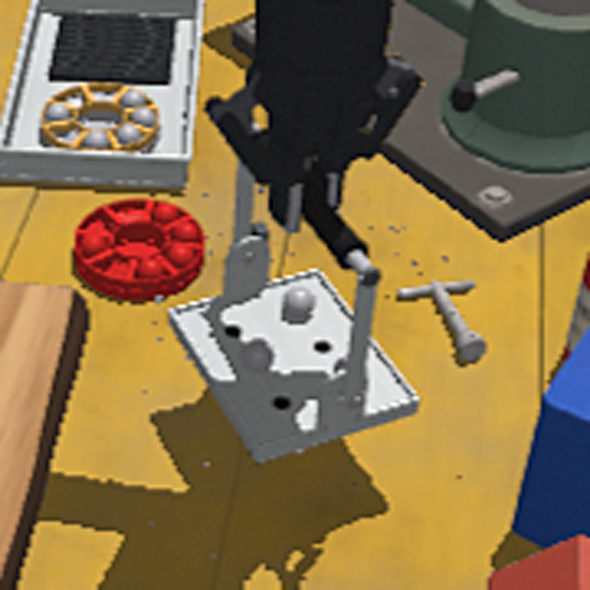

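The tray hangs level and clear of the bench, with its shadow detached and the balls in place at (300,305), (258,352) and by the near ear. I'll carry it to a waypoint short of the pan and check the clearance to the drill-press levers.

Run:
```python
from est import *
p=manip.get_position()
manip.servo_line([p[0],p[1],.265],rate=.05)
manip.servo_line([.51,.07,.265],rate=.08); print(manip.get_contact_force().round(2),manip.get_torque().round(2),manip.get_time())
shot('top','t7.png');shot('side','s7.png')
a=cv2.imread('pics/t7.png')[0:300,0:300]; b=cv2.imread('pics/s7.png')[0:300,170:420]
cv2.imwrite('pics/c7.png',np.hstack([cv2.resize(a,(420,420)),cv2.resize(b,(350,420))]))
```

```text
[ 0.33 -0.12 -7.07] [ 0.01 -0.04 -0.  ] 18.5917
```

View pics/c7.png

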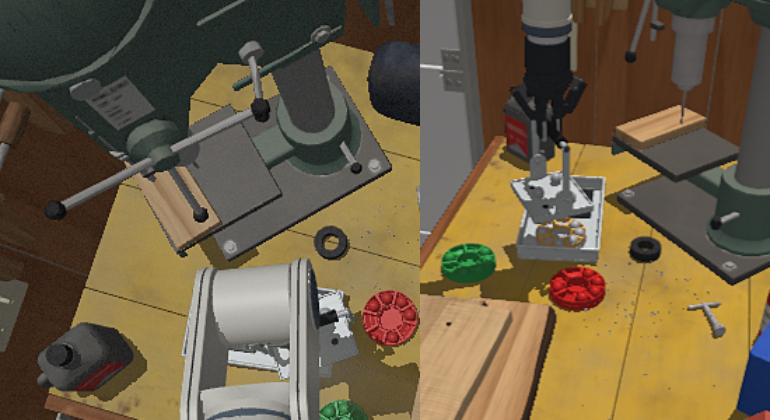

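The pictures show the wrist housing at top crop (185–320, 262+). The lever knobs at (55,210) and (200,215) stay ahead of its path. I'll aim about 20 mm to the near side of the pad centre for clearance and go in slowly.

Run:
```python
from est import *
T=np.array([.526,.224,.265]); p=manip.get_position()
for f in (.4,.7,.85,1):
    manip.servo_line(p+(T-p)*f,rate=.06); F=manip.get_contact_force(); print(F.round(2),manip.get_torque().round(2))
    if np.hypot(F[0],F[1])>6: print('STOP');break
manip.hold(1); print(manip.get_position(),manip.get_time(),manip.get_joint_vel().round(3),manip.get_contact_force().round(2),manip.get_grip_force())
shot('top','t8.png');shot('side','s8.png')
a=cv2.imread('pics/t8.png')[80:300,0:300]; b=cv2.imread('pics/s8.png')[80:220,200:340]
cv2.imwrite('pics/c8.png',np.hstack([cv2.resize(a,(390,400)),cv2.resize(b,(400,400))]))
```

```text
[-0.61 -1.02 -8.06] [-0.03 -0.   -0.  ]
[-0.03  0.79 -7.45] [-0.01 -0.02 -0.05]
[-0.32 -0.07 -7.74] [-0.06 -0.01 -0.04]
[ 0.06 -0.28 -7.97] [-0.11 -0.01 -0.03]
[0.52600235 0.22400396 0.26498426] 22.8667 [-0.001 -0.001  0.002 -0.001 -0.    -0.001] [-0.81 -0.47 -7.62] 68.35728406906128
```

View pics/c8.png

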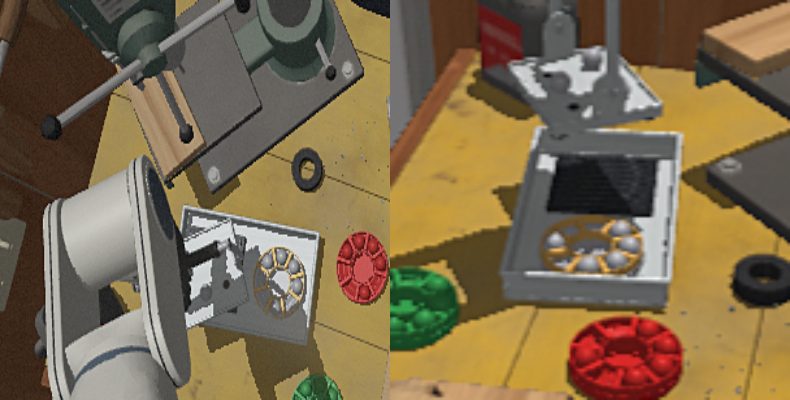

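Run:
```python
from est import *
s=shot('side'); Y=np.array([np.cos(PSI),np.sin(PSI)]); C=np.array([.526,.224])-.001*Y
for sx in(1,-1):
    for sy in(1,-1): print(sx,sy,((proj(s,[*(C+X*.057*sx+Y*.069*sy),.134])-[200,80]+.5)*400/140+[390,0]).round())
print(manip.get_torque().round(2))
```

```text
1 1 [612.  43.]
1 -1 [666. 103.]
-1 1 [509.  61.]
-1 -1 [556. 125.]
[-0.01 -0.02  0.01]
```

The observed tray corners are (605,48), (662,105), (505,70) and (560,130). They match the level prediction with a uniform offset of about 2 px, so the tray is level, still and over the pad.

```bash
python3 -c "
from rig import manip
print(manip.sign_off())"
```

```text
the job is handed in; nothing more can be done
None
```

The handle is snapped upright, and the tray is held level and still over the rubber pad, about 80 mm above the pan's rim, with no ball seen out of its pocket; the job is handed in, but sign-off returned no verdict.

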